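# Clear the kiln post and gather the spacers in the tote's blue corner

## Task

First take the green-banded kiln post out of the tote and stand it in its own green storage block. Then, without touching the four ceramic spacers, lift the tote by its orange grip pillar clear of the bench and tip it until all four spacers have slid onto the blue patch in its corner. Finish while still holding the tote steady in the air, tilted, with the spacers resting in the blue corner; leave everything else as it is.

Things in the scene. Friction and masses are not known exactly. Their poses are not given: they have to be found in the camera images.
- tote: small white plastic tote, open on top, 180 (its x) x 140 (its y) x 45 mm high, walls and floor 4 mm, 0.15 to 0.3 kg, loose on the bench. Origin: centre of its underside; z up. In its -x -y corner a blue 75 x 75 mm patch covers the floor and the rim is blue; on the opposite (+x +y) corner stands an orange grip pillar
- grip (a point): the point on the axis of the tote's orange grip pillar 67 mm above the tote's underside (tote frame 78, 58, 67 mm). The pillar is 20 x 20 mm square, its faces turned 0.66 rad (counter-clockwise from above) from the tote's axes, so that one pair of faces looks along the diagonal towards the blue corner; its top is 87 mm above the tote's underside, the rim around it 45 mm. It is stiffly fixed to the tote; this is where to lift the tote
- corner (a point): the inside bottom of the blue corner, on top of the 4 mm floor (tote frame -86, -66, 4 mm); axes as the tote's, so the patch runs from 0 to 75 mm along +x and +y
- low_corner (a point): the outside bottom of the same blue corner (tote frame -90, -70, 0 mm): the tote's lowest point when it is tipped that way
- post: kiln post: white ceramic cylinder, 30 mm across, 100 mm high, with a green top band, 0.10 to 0.17 kg; it stands upright on the floor of the tote. Origin: centre of its underside, z up
- slot_green: storage block of the green post: wood, 64 x 64 x 40 mm, fixed, green faces and edges on top; a round hole 36 mm across and 30 mm deep is in the middle of its top. Origin: centre of its underside
- seat_green (a point): centre of the floor of the hole in the green block, 10 mm above the bench: the green post's underside comes here
- slot_yellow: the same block in yellow; the yellow post stands in it
- slot_red: the same block in red; empty
- puck0: one of four terracotta-red ceramic spacers: flat disc 26 mm across, 10 mm high, 13 g, lying loose in the tote; glazed, they slide on the tote's floor from about 6 to 10 degrees of tilt, and along the walls into the corner by 25 to 30 degrees when the tilt is straight along the diagonal. Origin: centre of its underside
- puck1: one of four terracotta-red ceramic spacers: flat disc 26 mm across, 10 mm high, 13 g, lying loose in the tote. Origin: centre of its underside
- puck2: one of four terracotta-red ceramic spacers: flat disc 26 mm across, 10 mm high, 13 g, lying loose in the tote. Origin: centre of its underside
- puck3: one of four terracotta-red ceramic spacers: flat disc 26 mm across, 10 mm high, 13 g, lying loose in the tote. Origin: centre of its underside
- post_yellow: a kiln post like the other, its top band yellow; it stands in the yellow block (underside centre 10 mm above the bench) and stays there
- bowl: white bowl, 150 mm across, 55 mm high; bystander; origin: centre of its underside
- cup: green glass cup, 72 mm across, 75 mm high; bystander; origin: centre of its underside
- jar_a: glaze jar with blue cap, 68 mm across, 85 mm high; bystander; origin: centre of its underside
- jar_b: glaze jar with white cap, 60 mm across, 75 mm high; bystander; origin: centre of its underside
- brush: brush lying on the bench; bystander
- tile_a: L-shaped blue-glazed test tile, 30 x 35 mm foot, 65 mm high; bystander; origin: centre of its underside

How it is judged:
On the way:
1. the green post stands in the green block (horizontal distance between post and seat_green below 0.008 m and height (world z) of post below 0.02 m and angle between post's own z axis and vertical below 0.15 rad and contact force between post and the fingers below 0.1 N), for 0.2 s.
At the end, for the whole second after the job is handed in: Green post upright in the green block's hole, on its floor. Tote held still by the fingers, resting on nothing, blue corner 15 mm or more above the bench, tilted 0.2 to 1.0 rad; all four spacers at rest in it, centres within 78 mm of both walls of the blue corner (horizontal distance between post and seat_green below 0.008 m and height (world z) of post below 0.02 m and angle between post's own z axis and vertical below 0.15 rad and x of puck0 in the frame of corner between 0 and 0.078 m and y of puck0 in the frame of corner between 0 and 0.078 m and z of puck0 in the frame of corner between -0.01 and 0.035 m and linear speed of each of puck0, puck1, puck2, puck3, tote below 0.03 m/s and x of puck1 in the frame of corner between 0 and 0.078 m and y of puck1 in the frame of corner between 0 and 0.078 m and z of puck1 in the frame of corner between -0.01 and 0.035 m and x of puck2 in the frame of corner between 0 and 0.078 m and y of puck2 in the frame of corner between 0 and 0.078 m and z of puck2 in the frame of corner between -0.01 and 0.035 m and x of puck3 in the frame of corner between 0 and 0.078 m and y of puck3 in the frame of corner between 0 and 0.078 m and z of puck3 in the frame of corner between -0.01 and 0.035 m and angle between tote's own z axis and vertical between 0.2 and 1 rad and height (world z) of low_corner above 0.015 m and contact force between tote and the fingers above 1 N and angular speed of tote below 0.2 rad/s and contact force between tote and slot_green below 0.2 N and contact force between tote and slot_yellow below 0.2 N and contact force between tote and slot_red below 0.2 N and contact force between tote and post below 0.2 N and contact force between tote and post_yellow below 0.2 N and contact force between tote and bowl below 0.2 N and contact force between tote and jar_a below 0.2 N and contact force between tote and jar_b below 0.2 N); the arm keeps its last pose, push and grip.
It fails at once if the gripper or arm touches a spacer (contact force between any of puck0, puck1, puck2, puck3 and the fingers above 0.2 N or contact force between any of puck0, puck1, puck2, puck3 and the arm above 0.2 N).
It fails at once if a bystander is moved by more than 25 mm (distance of any of post_yellow, bowl, cup, jar_a, jar_b, brush, tile_a from where it was at the start of the episode above 0.025 m).
It also fails if it takes over 64 s, if anything falls off the work surface, if the arm or the gripper's body presses on something with over 40 N, if the wrist force passes 120 N, or if a joint passes its speed limit or range.

## Robot

A 6-joint arm with a two-finger parallel gripper is mounted at the origin on the work surface. World frame = base frame: x ahead of the robot, y to its left, z up, the work surface at z = 0. Lengths are in m, angles in rad, forces in N, time in s.
With the tool pointing down it reaches from about 0.4 to 0.825 m from the base axis. Payload 7 kg.
Tool frame: the origin (TCP) lies between the finger pads; the fingertips stand 8 mm ahead of it and the grasp point (between the pads) lies 11 mm behind it (arm.finger_overhang is the distance from the TCP to the fingertips, in m); z points along the fingers, y is the line along which they close (so a half turn about z gives the same grasp; the last joint's range is limited). The gripper opens to 88 mm and grips with 3 to 60 N. Pads are 19 mm wide; open, the fingers measure 130 mm over their backs; the gripper's body (78 mm by 193 mm) begins 47 mm behind the grasp point.
Start: joints at [1.454, 0.359, 0.012, 0, -1.224, -0.288], TCP at [0.266, 0.62, 0.235] pointing down, gripper open.
Joint ranges: [-3.07, 3.07], [-1.43, 2.12], [-1.02, 1.25], [-3.03, 1.67], [-3.05, -0], [-3.03, 3.03]. Speed limits (rad/s): [2.39, 2.39, 3.01, 3.14, 3.14, 3.14].

## Interface

Orientations are given as [roll, pitch, yaw] about the fixed x, y, z axes, in that order (R = Rz(yaw) Ry(pitch) Rx(roll)).
In Python, from station import arm gives the robot as it stands.
- The arm moves only by the tool move_arm, never from a script. Its argument "rows" is text: rows parted by semicolons, each of 7 numbers parted by spaces: the turn, a rotation vector about the tool's x, y, z in degrees, then the shift along the tool's x, y, z in m, then the finger opening in m, from 0 to 0.0876. A call has 1 to 8 rows; each row shifts and turns the commanded pose from where the row before left it, along the tool's axes as they then stand; what a row does not reach is not made up. A row lasts 1/8 s, in which the tool goes at most 62.5 mm and 10.7 degrees, less where a joint would pass 70% of its speed; a pose out of reach is approached as far as the arm can. A call is refused whole if a number of a shift passes 0.0625 or a number of a turn 10.7, either way. A call with a gripper value outside its range is refused whole. The fingers move at their own pace and stop on an object; "squeeze" is the grip in N (left out, the last holds). Time passes only in rows, so rows that do not move let the fingers close. It gives the time, the measured TCP pose, the force, the opening and the grip force at its end, in the units of the state.
- arm.get_state(): the state, without advancing time (a new reading comes with each control period).
- arm.grab_frame(name): name is "scene" or "top" or "wrist"; returns (picture, depth): 400x640x3 uint8, blue, green, red; 400x640 float32, m along the optical axis (not along the pixel's ray), 0 where there is no reading.
- arm.camera_model(name): a dict with "mtx" (3x3 intrinsics, pixels), "camera_from_world" (4x4, takes a point from world to camera coordinates); the wrist camera has in their place "mount" (4x4, takes a point from camera to tool coordinates, whose origin is the TCP and whose axes are the flange's). Camera axes: x right, y down, z forward; pixel columns grow to the right and rows downward; lengths in m; the calibration is good to about 2 mm. A picture is of the moment at which its call begins: read the wrist's pose just before it. camera_model takes no time and is no camera call.
- arm.job_done(): hands the job in; it is judged then, once.
The state is a dict: "t": time; "q": joint angles; "qd": joint speeds; "joint_efforts": joint torques, N m; "eef_pos": TCP position; "ee_rot": TCP orientation; "force": force on the tool from outside, world axes, zero at the start; "moment": the same for the moment, N m; "width": finger opening in m; "gripper_force": force on a finger pad.
Only numpy, scipy, OpenCV 4.12 (cv2) and the standard library are available. Lean on these libraries where they do the work, as an engineer would, in place of code of your own. Each camera call takes 0.05 s, during which the arm holds its last target. There are 200 camera calls.

## Working session

There is one attempt and no reset: what is moved stays moved. The work goes in short steps, Python scripts to look and compute and a tool call to move; the robot and the scene stay as the last step left them, time stands still between calls to the robot, and variables do not carry over. Pictures are saved under pics/ and viewed, at most 10 in all, crops included, and the job is handed in when it is done.

Besides the shell and the picture viewer there is one more tool, called after "Emit:" as a command line: name --argument value ..., lists and objects as JSON in quotes. move_arm: Moves the arm, as the interface text tells. Its arguments: {"type":"object","properties":{"rows":{"type":"string"},"squeeze":{"type":"number"}},"required":["rows"]}

```bash
mkdir -p pics; ls; cat > h.py <<'E'
from station import arm
import numpy as np, cv2
from scipy.spatial.transform import Rotation as R
def cam(n):
    m=arm.camera_model(n); return np.array(m["mtx"]),np.array(m["camera_from_world"])
def pts(n,uv,d):
    K,T=cam(n); uv=np.atleast_2d(uv).astype(float); d=np.atleast_1d(d)
    p=np.c_[(uv-K[:2,2])/[K[0,0],K[1,1]]*d[:,None],d]
    Ti=np.linalg.inv(T); return p@Ti[:3,:3].T+Ti[:3,3]
def plane(n,uv,z):
    K,T=cam(n); Ti=np.linalg.inv(T); a=pts(n,uv,np.ones(len(np.atleast_2d(uv)))); o=Ti[:3,3]
    s=(z-o[2])/(a[:,2]-o[2]); return o+(a-o)*s[:,None]
E
python3 - <<'E'
from h import *
for n in ("top","scene"):
    p,d=arm.grab_frame(n); cv2.imwrite(f"pics/{n}.png",p); np.save(f"{n}_d.npy",d)
    K,T=cam(n); print(n,K.tolist(),np.linalg.inv(T).round(3).tolist(),(d>0).mean())
s=arm.get_state(); print(s)
E
```

```text
pics
top [[516.0877939412669, 0.0, 314.84475903727486], [0.0, 516.0877939412669, 203.88908696119546], [0.0, 0.0, 1.0]] [[-0.024, -0.986, 0.164, 0.343], [-0.999, 0.027, 0.021, -0.092], [-0.025, -0.163, -0.986, 1.337], [0.0, 0.0, 0.0, 1.0]] 0.99605859375
scene [[437.1718422968945, 0.0, 318.3049767927699], [0.0, 437.1718422968945, 202.23027264044183], [0.0, 0.0, 1.0]] [[0.757, 0.506, -0.414, 0.932], [0.653, -0.593, 0.47, -0.556], [-0.008, -0.626, -0.779, 0.853], [0.0, 0.0, 0.0, 1.0]] 0.9959375
{'t': 0.1, 'q': array([ 1.45410712e+00,  3.59297474e-01,  1.11185105e-02, -3.29685387e-04,
       -1.22411647e+00, -2.88111579e-01]), 'qd': array([-0.00073062, -0.00274387,  0.00285711,  0.00181641, -0.00137504,
       -0.0005808 ]), 'joint_efforts': array([-1.74540037e-03, -5.84160948e+01,  2.93748629e+01,  7.01556712e+00,
        1.01400545e-02, -5.88023181e-05]), 'eef_pos': array([0.26567792, 0.62002324, 0.23371016]), 'ee_rot': array([ 3.14006726e+00, -1.28836048e-04, -4.04912938e-01]), 'force': array([0.13102542, 0.26748328, 0.71789299]), 'moment': array([-0.02128597,  0.00177574, -0.00731118]), 'gripper_force': 0.0, 'width': 0.08784502247857384}
```

View pics/top.png

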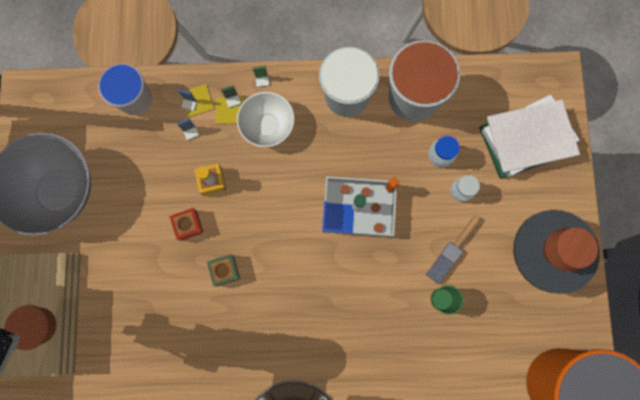

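View pics/scene.png

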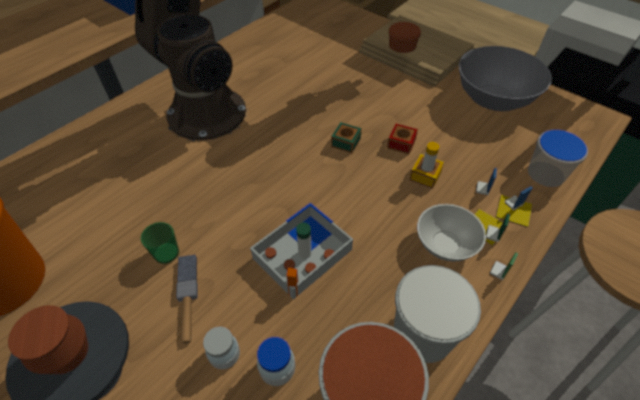

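The top view shows the tote around (360,207), with the blue patch lower-left (338,218) and the pillar at (392,184). The green post top is at (360,201), the green block at (223,270), red at (186,223), yellow at (210,178) and the bowl at (266,120). The scene view shows the same layout.

```bash
python3 - <<'E'
from h import *
p=cv2.imread("pics/top.png"); d=np.load("top_d.npy")
c=np.hstack([cv2.resize(p[165:250,310:415],None,fx=5,fy=5,interpolation=2),cv2.resize(p[240:325,195:250],None,fx=5,fy=5,interpolation=2)])
cv2.imwrite("pics/crop.png",c)
s=cv2.imread("pics/scene.png"); 
cv2.imwrite("pics/crops.png",cv2.resize(s[195:305,240:360],None,fx=5,fy=5,interpolation=2))
h=cv2.cvtColor(p,cv2.COLOR_BGR2HSV)
v,u=np.mgrid[0:400,0:640]
P=pts("top",np.c_[u.ravel(),v.ravel()],d.ravel()).reshape(400,640,3); np.save("P.npy",P)
def show(name,m,box):
    b=np.zeros(m.shape,bool); x0,y0,x1,y1=box; b[y0:y1,x0:x1]=1; m=m&b
    if m.sum()==0: print(name,"none");return
    q=P[m]; print(name,m.sum(),"uv",u[m].mean().round(1),v[m].mean().round(1),"med",np.median(q,0).round(4),"zmax",np.percentile(q[:,2],[5,50,95]).round(3))
H,S,V=[h[...,i].astype(int) for i in range(3)]
show("orange",(H<15)&(S>190)&(V>120),(380,170,405,200))
show("postgreen",(H>40)&(H<90)&(S>80),(345,185,375,215))
show("blue",(H>105)&(H<130)&(S>150),(315,195,360,240))
show("gblock",(H>40)&(H<90)&(S>60),(200,250,245,290))
for n,b in dict(top=(310,165,415,250),gb=(200,250,245,292)).items():
    x0,y0,x1,y1=b; q=P[y0:y1,x0:x1].reshape(-1,3)
    zr=(0.038,0.055) if n=="top" else (0.033,0.05)
    k=q[(q[:,2]>zr[0])&(q[:,2]<zr[1])]
    print(n,len(k),cv2.minAreaRect((k[:,:2]*1000).astype(np.float32)))
print("bench z",np.median(P[300:330,360:400,2]))
E
```

```text
orange 80 uv 392.0 183.7 med [ 0.5975 -0.2581  0.0849] zmax [0.042 0.085 0.09 ]
postgreen 90 uv 359.7 200.2 med [ 0.5542 -0.176   0.1038] zmax [0.099 0.104 0.108]
blue 721 uv 338.2 217.6 med [ 0.5269 -0.1249  0.0042] zmax [-0.001  0.004  0.046]
gblock 177 uv 224.3 271.3 med [0.3906 0.1607 0.0394] zmax [0.033 0.039 0.044]
top 491 ((551.662353515625, -176.9443359375), (181.3226776123047, 141.69412231445312), 84.47413635253906)
gb 525 ((398.615966796875, 172.54415893554688), (66.54252624511719, 66.4491958618164), 15.509454727172852)
bench z -0.0014176366440364907
```

View pics/crop.png

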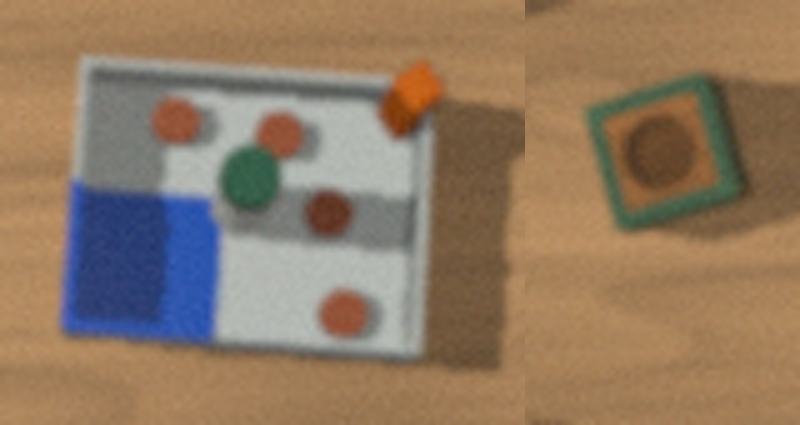

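View pics/crops.png

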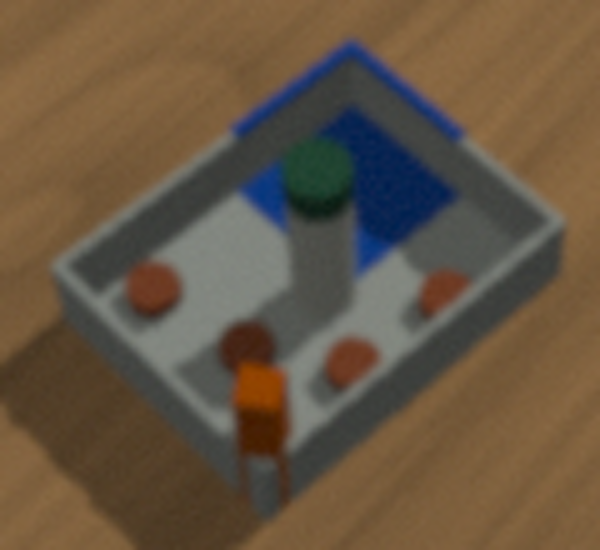

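The crops show the tote with its pillar at crop (413,92), the post top at (249,178) with pucks standing clear of it, and the block hole centred at (660,152). Next I refine these positions by casting rays from both views.

```bash
cat >> h.py <<'E'
def go(target):
    s=arm.get_state(); r=R.from_euler("xyz",s["ee_rot"])
    return r.inv().apply(np.array(target)-s["eef_pos"])
def blob(m,box):
    b=np.zeros(m.shape,np.uint8); x0,y0,x1,y1=box; b[y0:y1,x0:x1]=m[y0:y1,x0:x1]
    c=max(cv2.findContours(b,0,2)[0],key=cv2.contourArea); return c
E
python3 - <<'E'
from h import *
for n,bp,bb in (("top",(345,185,375,215),(200,250,245,290)),("scene",(290,215,320,242),(325,118,365,152))):
    p=cv2.imread(f"pics/{n}.png"); h=cv2.cvtColor(p,cv2.COLOR_BGR2HSV); H,S,V=[h[...,i].astype(int) for i in range(3)]
    g=((H>40)&(H<95)&(S>60)).astype(np.uint8)
    c=blob(g,bp); (a,b),r=cv2.minEnclosingCircle(c); print(n,"post",a,b,r,plane(n,[a,b],.104)[0].round(4), "hull", cv2.boundingRect(c))
    c=cv2.convexHull(blob(g,bb)); q=plane(n,c[:,0],.04); print(" block",cv2.minAreaRect((q[:,:2]*1000).astype(np.float32)))
    x0,y0,x1,y1=bb
    hole=((V<105)&(g==0)&(H<25)); 
    hh=np.zeros_like(g); fill=cv2.fillConvexPoly(hh,c,1); e=cv2.erode(fill,np.ones((5,5)))
    vv=V[e>0]; t=np.percentile(vv,50); m=(hole*e).astype(np.uint8)
    (a,b),ax,an=cv2.fitEllipse(blob(m,bb)); print(" hole",a,b,ax,plane(n,[a,b],.04)[0].round(4))
d=go([.554,-.176,.09]); print(d)
E
```

```text
top post 359.875 200.125 5.65971565246582 [ 0.5542 -0.1759  0.104 ] hull (355, 195, 11, 11)
 block ((397.0942077636719, 169.59654235839844), (62.65489196777344, 63.537086486816406), 15.86121940612793)
 hole 222.7770233154297 272.4798583984375 (6.327632904052734, 11.011792182922363) [0.391  0.1693 0.04  ]
scene post 303.0555419921875 230.0833282470703 8.152069091796875 [ 0.5586 -0.1809  0.104 ] hull (296, 222, 14, 17)
 block ((403.80419921875, 167.09051513671875), (71.64169311523438, 71.55660247802734), 15.310715675354004)
 hole 346.16058349609375 132.40548706054688 (11.860121726989746, 19.73336410522461) [0.3978 0.17   0.04  ]
[0.57857327 0.61785289 0.14472734]
```

Emit:
move_arm --rows "0 0 0 0.05 0.03 0 0.0876;0 0 0 0.05 0.03 0 0.0876"

```text
t: 0.35
eef_pos: [0.3343, 0.5248, 0.2337]
ee_rot: [3.14, -0.0, -0.403]
force: [0.8, 0.1, 1.8]
width: 0.0876
gripper_force: 0.0
```

Emit:
move_arm --rows "0 0 0 0.033 0.05 0 0.0876;0 0 0 0.033 0.05 0 0.0876;0 0 0 0.033 0.05 0 0.0876;0 0 0 0.033 0.05 0 0.0876;0 0 0 0.033 0.05 0 0.0876;0 0 0 0.033 0.05 0 0.0876;0 0 0 0 0 0 0.0876;0 0 0 0 0 0 0.0876"

```text
t: 1.35
eef_pos: [0.3981, 0.172, 0.2346]
ee_rot: [-3.141, -0.0, -0.406]
force: [0.7, 0.3, 0.3]
width: 0.0879
gripper_force: 0.0
```

```bash
cat >> h.py <<'E'
def wrist(uv,z,s):
    "cast wrist pixels onto the world plane z"
    m=arm.camera_model("wrist"); K=np.array(m["mtx"]); M=np.array(m["mount"]); r=R.from_euler("xyz",s["ee_rot"])
    uv=np.atleast_2d(uv).astype(float); a=np.c_[(uv-K[:2,2])/[K[0,0],K[1,1]],np.ones(len(uv))]
    w=r.apply(a@M[:3,:3].T); o=r.apply(M[:3,3])+s["eef_pos"]
    return o+w*((z-o[2])/w[:,2])[:,None]
E
python3 - <<'E'
from h import *
print({k:np.array(v).round(4).tolist() for k,v in arm.camera_model("wrist").items()})
s=arm.get_state(); p,d=arm.grab_frame("wrist"); cv2.imwrite("pics/w1.png",p); print(s["eef_pos"],s["ee_rot"])
h=cv2.cvtColor(p,cv2.COLOR_BGR2HSV); H,S,V=[h[...,i].astype(int) for i in range(3)]
g=((H>40)&(H<95)&(S>60)).astype(np.uint8)
c=cv2.convexHull(blob(g,(0,0,640,400))); print(cv2.boundingRect(c)); q=wrist(c[:,0],.04,s); print(cv2.minAreaRect((q[:,:2]*1000).astype(np.float32)))
E
```

```text
{'mtx': [[286.3353, 0.0, 320.5388], [0.0, 286.3353, 198.834], [0.0, 0.0, 1.0]], 'mount': [[-0.0004, -0.9559, -0.2938, 0.079], [1.0, -0.0007, 0.0009, 0.0002], [-0.0011, -0.2938, 0.9559, -0.1496], [0.0, 0.0, 0.0, 1.0]]}
[0.39808791 0.1720405  0.23463901] [-3.14114525e+00 -2.96225429e-05 -4.05982076e-01]
(287, 142, 72, 71)
((397.9411315917969, 169.33599853515625), (67.66989135742188, 66.32073211669922), 15.933573722839355)
```

View pics/w1.png

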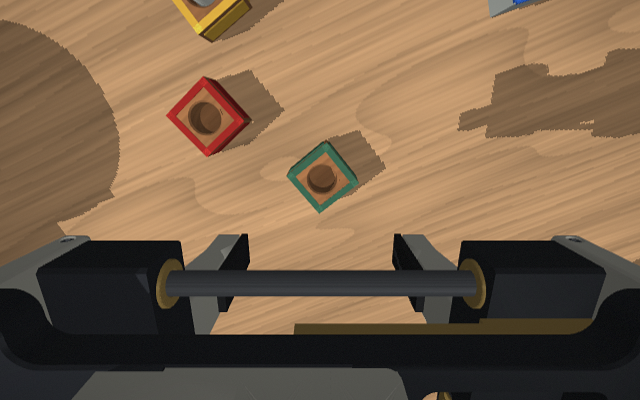

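The wrist view has the green block at (322,178) and its measured centre agrees with the top view to about 1 mm. On to the post.

Emit:
move_arm --rows "0 0 0 0.047 0.043 0 0.0876;0 0 0 0.047 0.043 0 0.0876;0 0 0 0.047 0.043 0 0.0876;0 0 0 0.047 0.043 0 0.0876;0 0 0 0.047 0.043 0 0.0876;0 0 0 0.047 0.043 0 0.0876;0 0 0 0 0 0 0.0876;0 0 0 0 0 0 0.0876"

```text
t: 2.4
eef_pos: [0.5529, -0.1688, 0.2336]
ee_rot: [3.141, 0.002, -0.405]
force: [-0.5, 0.0, -0.2]
width: 0.0878
gripper_force: 0.0
```

```bash
python3 - <<'E'
from h import *
s=arm.get_state(); p,d=arm.grab_frame("wrist"); cv2.imwrite("pics/w2.png",p); print(s["eef_pos"],s["ee_rot"])
h=cv2.cvtColor(p,cv2.COLOR_BGR2HSV); H,S,V=[h[...,i].astype(int) for i in range(3)]
g=((H>40)&(H<95)&(S>60)).astype(np.uint8)
c=blob(g,(0,0,640,400)); print(cv2.boundingRect(c)); q=wrist(c[:,0],.104,s); print(cv2.minEnclosingCircle((q[:,:2]*1000).astype(np.float32)))
(x,y),r=cv2.minEnclosingCircle((q[:,:2]*1000).astype(np.float32))
o=((H<14)&(S>150)&(V>80)).astype(np.uint8)
for k in cv2.findContours(o,0,2)[0]:
    if cv2.contourArea(k)>60: print(cv2.boundingRect(k), (wrist(k[:,0].mean(0),.014,s)[0]*1000).round())
print(go([.5545,-.177,.07]))
E
```

```text
[ 0.55288758 -0.16875986  0.23355591] [ 3.14109959e+00  1.63331577e-03 -4.04604424e-01]
(313, 170, 30, 32)
((555.7274169921875, -178.55630493164062), 16.43836784362793)
(365, 96, 38, 27) [ 595. -272.   14.]
[0.00517058 0.00734954 0.16401301]
```

View pics/w2.png

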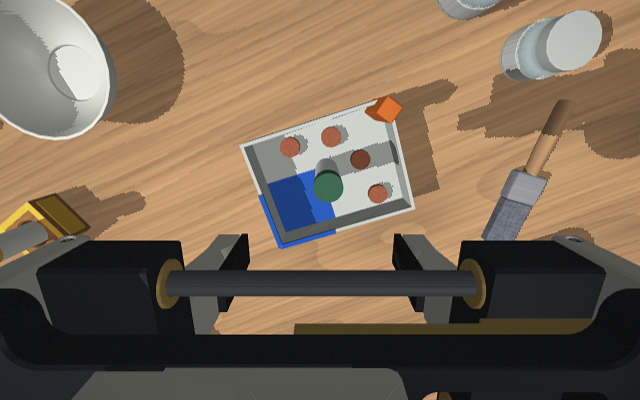

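The wrist view has the post top at (328,185), agreeing with the top view to about 2 mm. Next I lower over the post and grip it.

Emit:
move_arm --rows "0 0 0 0.005 0.007 0 0.0876;0 0 0 0 0 0.04 0.0876;0 0 0 0 0 0.04 0.0876;0 0 0 0 0 0.04 0.0876;0 0 0 0 0 0.03 0.0876;0 0 0 0 0 0.014 0.0876;0 0 0 0 0 0 0.0876;0 0 0 0 0 0 0.07"

```text
t: 3.45
eef_pos: [0.5555, -0.1778, 0.072]
ee_rot: [-3.141, -0.002, -0.404]
force: [0.9, -0.0, -0.1]
width: 0.0818
gripper_force: 0.0
```

Emit:
move_arm --rows "0 0 0 0 0 0 0.05;0 0 0 0 0 0 0.04;0 0 0 0 0 0 0.034;0 0 0 0 0 0 0.028;0 0 0 0 0 0 0.02;0 0 0 0 0 0 0.02;0 0 0 0 0 0 0.02" --squeeze 20

```text
t: 4.32
eef_pos: [0.5544, -0.1779, 0.0705]
ee_rot: [3.142, 0.0, -0.405]
force: [-0.2, -0.3, -0.8]
width: 0.0297
gripper_force: 20.0
```

Emit:
move_arm --rows "0 0 0 0 0 -0.01 0.02;0 0 0 0 0 -0.02 0.02;0 0 0 0 0 -0.03 0.02;0 0 0 0 0 -0.03 0.02;0 0 0 0 0 -0.03 0.02;0 0 0 0 0 0 0.02" --squeeze 30

```text
t: 5.08
eef_pos: [0.5559, -0.178, 0.1939]
ee_rot: [-3.14, -0.005, -0.404]
force: [-0.5, 1.0, -1.4]
width: 0.0295
gripper_force: 30.0
```

Emit:
move_arm --rows "0 0 0 -0.02 -0.02 0 0.02;0 0 0 -0.045 -0.041 0 0.02;0 0 0 -0.045 -0.041 0 0.02;0 0 0 -0.045 -0.041 0 0.02;0 0 0 -0.045 -0.041 0 0.02;0 0 0 -0.045 -0.041 0 0.02;0 0 0 -0.036 -0.033 0 0.02;0 0 0 0 0 0 0.02"

```text
t: 6.08
eef_pos: [0.3964, 0.1723, 0.1905]
ee_rot: [-3.141, 0.0, -0.4]
force: [-0.2, 0.6, -1.2]
width: 0.0293
gripper_force: 30.0
```

```bash
python3 - <<'E'
from h import *
s=arm.get_state(); p,d=arm.grab_frame("wrist"); s2=arm.get_state(); print(s2["eef_pos"],s2["ee_rot"],s2["force"])
q,dt=arm.grab_frame("top"); 
cv2.imwrite("pics/w3.png",np.hstack([p[100:400,170:470],cv2.resize(q[200:320,150:290],None,fx=2.5,fy=2.5)]))
h=cv2.cvtColor(q,cv2.COLOR_BGR2HSV); H,S=[h[...,i].astype(int) for i in (0,1)]
print(go([.3975,.1695,.0765]))
E
```

```text
[0.3968153  0.17096884 0.19033555] [ 3.14123930e+00  3.91970838e-04 -4.01266035e-01] [ 0.23418972 -0.98436508 -0.43944628]
[0.00055056 0.00030392 0.11374149]
```

View pics/w3.png

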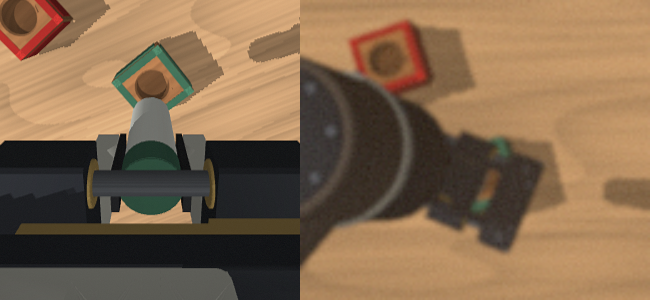

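The post hangs straight, with the block just ahead in view as expected. Next I lower it.

Emit:
move_arm --rows "0 0 0 0.0005 0 0.04 0.02;0 0 0 0 0 0.03 0.02;0 0 0 0 0 0.01 0.02;0 0 0 0 0 0 0.02;0 0 0 0 0 0.01 0.02;0 0 0 0 0 0 0.02"

```text
t: 6.92
eef_pos: [0.3982, 0.1696, 0.1005]
ee_rot: [-3.142, 0.0, -0.405]
force: [0.4, -0.7, -1.4]
width: 0.0295
gripper_force: 30.0
```

Emit:
move_arm --rows "0 0 0 0 0 0.008 0.02;0 0 0 0 0 0.008 0.02;0 0 0 0 0 0.005 0.02;0 0 0 0 0 0.002 0.02;0 0 0 0 0 0 0.02"

```text
t: 7.55
eef_pos: [0.3982, 0.1697, 0.0774]
ee_rot: [3.141, 0.0, -0.405]
force: [0.5, -0.1, -1.5]
width: 0.0295
gripper_force: 30.0
```

Emit:
move_arm --rows "0 0 0 0 0 0.001 0.02;0 0 0 0 0 0.001 0.02;0 0 0 0 0 0 0.034;0 0 0 0 0 0 0.045;0 0 0 0 0 0 0.07;0 0 0 0 0 0 0.0876;0 0 0 0 0 0 0.0876;0 0 0 0 0 0 0.0876"

```text
t: 8.55
eef_pos: [0.3982, 0.1697, 0.0755]
ee_rot: [3.142, 0.0, -0.405]
force: [1.2, 0.5, 0.0]
width: 0.0783
gripper_force: 0.0
```

Emit:
move_arm --rows "0 0 0 0 0 -0.01 0.0876;0 0 0 0 0 -0.04 0.0876;0 0 0 0 0 -0.05 0.0876;0 0 0 0 0 -0.04 0.0876;0 0 0 0 0 0 0.0876"

```text
t: 9.18
eef_pos: [0.3997, 0.1709, 0.2195]
ee_rot: [-3.135, -0.003, -0.404]
force: [0.4, -1.0, -0.4]
width: 0.0877
gripper_force: 0.0
```

```bash
python3 - <<'E'
from h import *
s=arm.get_state(); p,d=arm.grab_frame("wrist"); s=arm.get_state(); print(s["eef_pos"])
h=cv2.cvtColor(p,cv2.COLOR_BGR2HSV); H,S,V=[h[...,i].astype(int) for i in range(3)]
g=((H>40)&(H<95)&(S>60)).astype(np.uint8)
for k in cv2.findContours(g,0,2)[0]:
    if cv2.contourArea(k)>60:
        q=wrist(k[:,0],.11,s)[:,:2]*1000; print(cv2.boundingRect(k),cv2.minEnclosingCircle(q.astype(np.float32)))
q=wrist([[330,200]],.11,s)
# post top height from depth
m=arm.camera_model("wrist"); K=np.array(m["mtx"]);M=np.array(m["mount"])
v,u=np.nonzero((g>0)&(d>0)); z=d[v,u]; c=np.c_[(u-K[0,2])/K[0,0]*z,(v-K[1,2])/K[1,1]*z,z]
w=R.from_euler("xyz",s["ee_rot"]).apply(c@M[:3,:3].T+M[:3,3])+s["eef_pos"]
k=w[w[:,2]>.1]; print(len(k),k.mean(0),np.percentile(w[:,2],[90,98]))
E
```

```text
[0.39868119 0.17025764 0.21739358]
(286, 145, 75, 74) ((411.94036865234375, 162.15570068359375), 34.70852279663086)
932 [0.39926945 0.16435714 0.12925167] [0.10835419 0.31040867]
```

Emit:
move_arm --rows "0 0 10.4 0 0 0 0.0876;0 0 10.4 0 0 0 0.0876;0 0 10.4 0 0 0 0.0876;0 0 10.4 0 0 0 0.0876;0 0 10.4 0 0 0 0.0876;0 0 10.4 0 0 0 0.0876;0 0 10.4 0 0 0 0.0876;0 0 10.4 0 0 0 0.0876"

```text
t: 10.22
eef_pos: [0.3976, 0.1692, 0.2146]
ee_rot: [3.14, -0.002, -1.863]
force: [0.0, -0.5, -0.3]
width: 0.0879
gripper_force: 0.0
```

Emit:
move_arm --rows "0 0 10.4 0 0 0 0.0876;0 0 10.4 0 0 0 0.0876;0 0 10.4 0 0 0 0.0876;0 0 10.4 0 0 0 0.0876;0 0 0 0 0 0 0.0876"

```text
t: 10.85
eef_pos: [0.3977, 0.1693, 0.2147]
ee_rot: [-3.141, -0.002, -2.582]
force: [0.1, -0.3, 0.2]
width: 0.088
gripper_force: 0.0
```

```bash
python3 - <<'E'
from h import *
s=arm.get_state(); print(s["eef_pos"],s["ee_rot"],s["q"].round(2)); print(go([.602,-.259,.22]))
E
```

```text
[0.39772338 0.16931162 0.21473749] [-3.14128121e+00 -1.79659693e-03 -2.58182992e+00] [ 0.86 -0.04 -0.52 -0.   -1.09 -1.87]
[ 0.05433633 -0.47141262 -0.00501808]
```

Emit:
move_arm --rows "0 0 0 0.006 -0.05 0 0.0876;0 0 0 0.006 -0.06 0 0.0876;0 0 0 0.006 -0.06 0 0.0876;0 0 0 0.006 -0.06 0 0.0876;0 0 0 0.006 -0.06 0 0.0876;0 0 0 0.006 -0.06 0 0.0876;0 0 0 0.006 -0.06 0 0.0876;0 0 0 0.012 -0.061 0 0.0876"

```text
t: 11.85
eef_pos: [0.6026, -0.2601, 0.2146]
ee_rot: [3.141, -0.001, -2.578]
force: [1.2, 0.7, 0.3]
width: 0.0875
gripper_force: 0.0
```

Emit:
move_arm --rows "0 0 0 0 0 0 0.0876;0 0 0 0 0 0 0.0876"

```text
t: 12.1
eef_pos: [0.6014, -0.2585, 0.2143]
ee_rot: [3.14, -0.001, -2.581]
force: [-0.5, 0.2, 1.0]
width: 0.0871
gripper_force: 0.0
```

```bash
python3 - <<'E'
from h import *
s=arm.get_state(); p,d=arm.grab_frame("wrist"); print(s["eef_pos"],s["ee_rot"])
q,dt=arm.grab_frame("top"); cv2.imwrite("pics/t4.png",q)
cv2.imwrite("pics/w4.png",np.hstack([p[:,120:520],cv2.resize(q[220:340,170:290],(400,400))]))
h=cv2.cvtColor(p,cv2.COLOR_BGR2HSV); H,S,V=[h[...,i].astype(int) for i in range(3)]
m=arm.camera_model("wrist"); K=np.array(m["mtx"]);M=np.array(m["mount"])
v,u=np.mgrid[0:400,0:640]; c=np.stack([(u-K[0,2])/K[0,0]*d,(v-K[1,2])/K[1,1]*d,d],-1).reshape(-1,3)
w=(R.from_euler("xyz",s["ee_rot"]).apply(c@M[:3,:3].T+M[:3,3])+s["eef_pos"]).reshape(400,640,3)
o=(H<16)&(S>150)&(V>80)&(w[...,2]>.080)&(w[...,2]<.095); k=w[o]
print(o.sum(),np.median(k,0),cv2.minAreaRect((k[:,:2]*1000).astype(np.float32)))
b=(abs(w[...,2]-.045)<.006)&(np.hypot(w[...,0]-.5517,w[...,1]+.177)<.13); k=w[b]
print(b.sum(),cv2.minAreaRect((k[:,:2]*1000).astype(np.float32)))
hq=cv2.cvtColor(q,cv2.COLOR_BGR2HSV); g=((hq[...,0]>40)&(hq[...,0]<95)&(hq[...,1]>60)).astype(np.uint8)
v,u=np.nonzero(g[240:300,190:250]); uv=np.c_[u+190,v+240]; P=pts("top",uv,dt[uv[:,1],uv[:,0]]); k=P[P[:,2]>.09]; print("post top",len(k),k.mean(0))
E
```

```text
[ 0.60144388 -0.25850658  0.21432951] [ 3.14005473e+00 -1.42815703e-03 -2.58115339e+00]
375 [ 0.59784776 -0.26435577  0.08609524] ((598.5709228515625, -263.91339111328125), (19.199119567871094, 18.286142349243164), 32.02681350708008)
2332 ((548.5963745117188, -180.47647094726562), (181.8743133544922, 141.8704833984375), 84.21471405029297)
post top 125 [0.40027748 0.17217597 0.10915543]
```

View pics/w4.png

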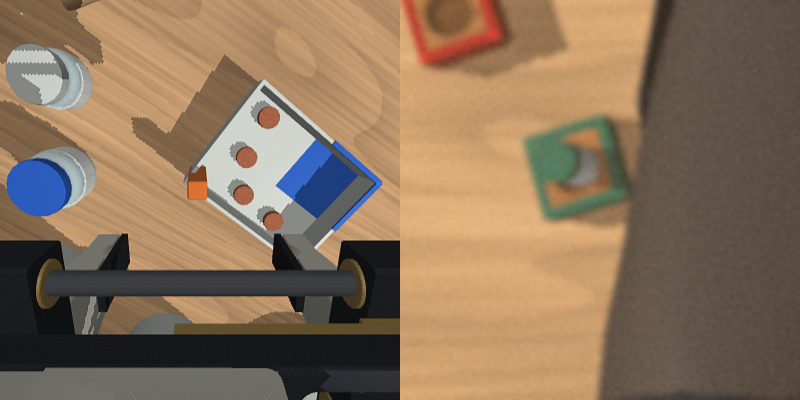

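The post stands in the green block, its top at 0.109 m. The wrist view has the pillar at (317,184). The two cameras differ by about 4 mm, so I go to the mean, lower to just above the pillar and look again.

Emit:
move_arm --rows "0 0 0 0.003 -0.002 0.04 0.06;0 0 0 0 0 0.04 0.06;0 0 0 0 0 0.02 0.06;0 0 0 0 0 0 0.06;0 0 0 0 0 0 0.06;0 0 0 0 0 0 0.06"

```text
t: 12.95
eef_pos: [0.6014, -0.2614, 0.1172]
ee_rot: [-3.14, 0.002, -2.582]
force: [0.3, 0.4, -0.5]
width: 0.06
gripper_force: 0.0
```

```bash
python3 - <<'E'
from h import *
s=arm.get_state(); p,d=arm.grab_frame("wrist"); print(s["eef_pos"],s["ee_rot"])
cv2.imwrite("pics/w5.png",p)
h=cv2.cvtColor(p,cv2.COLOR_BGR2HSV); H,S,V=[h[...,i].astype(int) for i in range(3)]
m=arm.camera_model("wrist"); K=np.array(m["mtx"]);M=np.array(m["mount"])
v,u=np.mgrid[0:400,0:640]; c=np.stack([(u-K[0,2])/K[0,0]*d,(v-K[1,2])/K[1,1]*d,d],-1).reshape(-1,3)
t=(c@M[:3,:3].T+M[:3,3]).reshape(400,640,3)
w=(R.from_euler("xyz",s["ee_rot"]).apply(t.reshape(-1,3))+s["eef_pos"]).reshape(400,640,3)
o=(H<16)&(S>150)&(V>80)&(abs(w[...,2]-.087)<.006); k=t[o]
print(o.sum(),"tool-frame",np.median(k,0),cv2.minAreaRect((k[:,:2]*1000).astype(np.float32)),np.median(w[o],0))
print(u[o].min(),u[o].max(),v[o].min(),v[o].max())
E
```

```text
[ 0.60143061 -0.26138859  0.11724707] [-3.13985833e+00  1.83461021e-03 -2.58204466e+00]
811 tool-frame [ 0.00463892 -0.00062828  0.03106977] ((3.8142595291137695, -0.7223749160766602), (19.504674911499023, 19.860408782958984), 89.41787719726562) [ 0.59780388 -0.26441689  0.08617479]
305 333 213 241
```

View pics/w5.png

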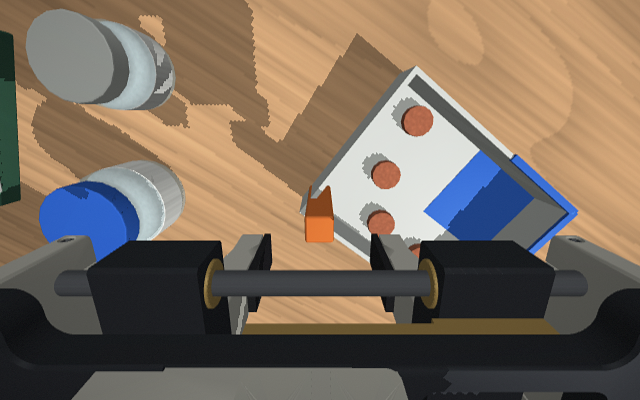

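The pillar's top face is at (319,228), about 4 mm ahead in tool x and square to the pads. I shift 2 mm and lower to grip.

Emit:
move_arm --rows "0 0 0 0.002 0 0.02 0.06;0 0 0 0 0 0.02 0.06;0 0 0 0 0 0.015 0.06;0 0 0 0 0 0.005 0.06;0 0 0 0 0 0 0.06;0 0 0 0 0 0 0.06"

```text
t: 13.75
eef_pos: [0.5994, -0.2627, 0.0563]
ee_rot: [-3.141, 0.001, -2.583]
force: [-0.1, 0.8, -0.0]
width: 0.0602
gripper_force: 0.0
```

Emit:
move_arm --rows "0 0 0 0 0 0 0.045;0 0 0 0 0 0 0.035;0 0 0 0 0 0 0.026;0 0 0 0 0 0 0.02;0 0 0 0 0 0 0.01;0 0 0 0 0 0 0.01;0 0 0 0 0 0 0.01;0 0 0 0 0 0 0.01" --squeeze 20

```text
t: 14.75
eef_pos: [0.599, -0.2627, 0.0556]
ee_rot: [-3.141, 0.0, -2.583]
force: [0.4, -0.7, -0.2]
width: 0.0194
gripper_force: 20.0
```

Emit:
move_arm --rows "0 0 0 0 0 0 0.005;0 0 0 0 0 0 0.005;0 0 0 0 0 0 0.005;0 0 0 0 0 0 0.005" --squeeze 60

```text
t: 15.25
eef_pos: [0.599, -0.2627, 0.0556]
ee_rot: [-3.141, 0.0, -2.583]
force: [0.5, -1.6, 0.4]
width: 0.0195
gripper_force: 60.0
```

Emit:
move_arm --rows "0 0 0 0 0 -0.003 0.005;0 0 0 0 0 -0.006 0.005;0 0 0 0 0 -0.01 0.005;0 0 0 0 0 -0.015 0.005;0 0 0 0 0 -0.015 0.005;0 0 0 0 0 -0.015 0.005;0 0 0 0 0 -0.01 0.005;0 0 0 0 0 0 0.005"

```text
t: 16.25
eef_pos: [0.5994, -0.2627, 0.1307]
ee_rot: [-3.14, 0.001, -2.583]
force: [0.1, -0.3, -2.6]
width: 0.0194
gripper_force: 60.0
```

```bash
cat > tote.py <<'E'
from h import *
s=arm.get_state(); print(s["eef_pos"].round(4),s["ee_rot"].round(3),s["q"].round(2),"F",s["force"].round(1),"M",s["moment"].round(2),s["width"])
for n in ("wrist",):
    p,d=arm.grab_frame(n); import sys; cv2.imwrite(f"pics/{sys.argv[1]}.png",p)
m=arm.camera_model("wrist"); K=np.array(m["mtx"]);M=np.array(m["mount"])
v,u=np.mgrid[0:400,0:640]; c=np.stack([(u-K[0,2])/K[0,0]*d,(v-K[1,2])/K[1,1]*d,d],-1).reshape(-1,3)
t=(c@M[:3,:3].T+M[:3,3]).reshape(400,640,3)
h=cv2.cvtColor(p,cv2.COLOR_BGR2HSV); H,S,V=[h[...,i].astype(int) for i in range(3)]
w=(H>105)&(H<130)&(S>140)&(t[...,1]>.02)&(d>0)&(d<.6)   # blue patch
k=t[w]
if len(k)>100:
    fl=k[k[:,2]>np.percentile(k[:,2],40)]
    print("blue",len(k),"tool frame z quantiles",np.percentile(k[:,2],[5,50,95]).round(3))
# red pucks
# grip point: tool (x0,0,-.011) ; tote axes in tool frame: D=tool y
r=((H<14)&(S>110)&(V>50)&(t[...,1]>.02)&(t[...,2]>.02)&(t[...,2]<.09)).astype(np.uint8)
a=np.deg2rad(180-37.1); 
for k in cv2.findContours(r,0,2)[0]:
    if cv2.contourArea(k)>40:
        x,y,ww,hh=cv2.boundingRect(k); q=np.median(t[y:y+hh,x:x+ww][r[y:y+hh,x:x+ww]>0],0)
        # tool -> tote: D (tool y) is tote angle 180+37.8deg, tool x is 270+37.8 from above
        f=.66; D=np.array([-np.cos(f),-np.sin(f)]); X=np.array([-D[1],D[0]])
        to=np.array([.078,.058])+D*q[1]+X*(q[0]-.001)
        print("puck px",(x+ww//2,y+hh//2),"corner frame xy mm",((to+[.086,.066])*1000).round(),"z",((.067-.011-q[2])*1000).round())
E
python3 tote.py w6
```

```text
[ 0.5994 -0.2627  0.1307] [-3.140e+00  1.000e-03 -2.583e+00] [-0.12  0.4  -0.17  0.   -1.   -0.9 ] F [ 0.1 -0.3 -2.6] M [-0.18 -0.28  0.03] 0.01944263468799842
blue 8731 tool frame z quantiles [0.01  0.052 0.053]
puck px (406, 197) corner frame xy mm [130.  70.] z 14.0
puck px (448, 129) corner frame xy mm [140.  19.] z 14.0
```

Emit:
move_arm --rows "0 0 0 0 0 -0.01 0.005;0 0 0 0 0 -0.02 0.005;0 0 0 0 0 -0.025 0.005;0 0 0 0 0 -0.025 0.005;0 0 0 0 0 -0.02 0.005;0 0 0 0 0 -0.015 0.005;0 0 0 0 0 -0.005 0.005;0 0 0 0 0 0 0.005"

```text
t: 17.3
eef_pos: [0.5988, -0.2625, 0.2492]
ee_rot: [3.141, -0.0, -2.583]
force: [-0.6, 0.1, -3.2]
width: 0.0198
gripper_force: 60.0
```

Emit:
move_arm --rows "1 0 0 0 0 0 0.005;2 0 0 0 0 0 0.005;2 0 0 0 0 0 0.005;2 0 0 0 0 0 0.005;2 0 0 0 0 0 0.005;2 0 0 0 0 0 0.005;2 0 0 0 0 0 0.005;2 0 0 0 0 0 0.005"

```text
t: 18.3
eef_pos: [0.5984, -0.2623, 0.2487]
ee_rot: [-2.879, -0.001, -2.583]
force: [0.8, 0.1, -3.2]
width: 0.0198
gripper_force: 60.0
```

Emit:
move_arm --rows "2 0 0 0 0 0 0.005;2 0 0 0 0 0 0.005;2 0 0 0 0 0 0.005;2 0 0 0 0 0 0.005;2 0 0 0 0 0 0.005;2 0 0 0 0 0 0.005;2 0 0 0 0 0 0.005;1 0 0 0 0 0 0.005"

```text
t: 19.3
eef_pos: [0.598, -0.2621, 0.2484]
ee_rot: [-2.618, -0.001, -2.582]
force: [-0.1, -0.3, -3.5]
width: 0.0196
gripper_force: 60.0
```

```bash
python3 tote.py w7
```

```text
[ 0.598  -0.2621  0.2484] [-2.618e+00 -1.000e-03 -2.582e+00] [ 0.07  0.11 -0.66  0.77 -0.69 -1.66] F [-0.1 -0.3 -3.5] M [ 1.73  0.97 -0.08] 0.019636007698120697
blue 7110 tool frame z quantiles [0.009 0.051 0.052]
puck px (511, 300) corner frame xy mm [ 8. 82.] z 14.0
puck px (556, 231) corner frame xy mm [34. 18.] z 14.0
puck px (472, 140) corner frame xy mm [123.  14.] z 14.0
```

Emit:
move_arm --rows "1 0 0 0 0 0 0.005;2 0 0 0 0 0 0.005;2 0 0 0 0 0 0.005;2 0 0 0 0 0 0.005;1 0 0 0 0 0 0.005;0 0 0 0 0 0 0.005;0 0 0 0 0 0 0.005;0 0 0 0 0 0 0.005"

```text
t: 20.35
eef_pos: [0.5991, -0.2625, 0.2496]
ee_rot: [-2.479, 0.0, -2.583]
force: [-0.5, -0.6, -2.9]
width: 0.0195
gripper_force: 60.0
```

```bash
python3 tote.py w8
```

```text
[ 0.5991 -0.2625  0.2496] [-2.479  0.    -2.583] [ 0.02  0.09 -0.82  1.15 -0.62 -1.99] F [-0.5 -0.6 -2.9] M [2.25 1.25 0.01] 0.019462848432037518
blue 5601 tool frame z quantiles [0.009 0.051 0.052]
puck px (525, 263) corner frame xy mm [21. 53.] z 13.0
puck px (546, 220) corner frame xy mm [43. 15.] z 14.0
```

View pics/w8.png

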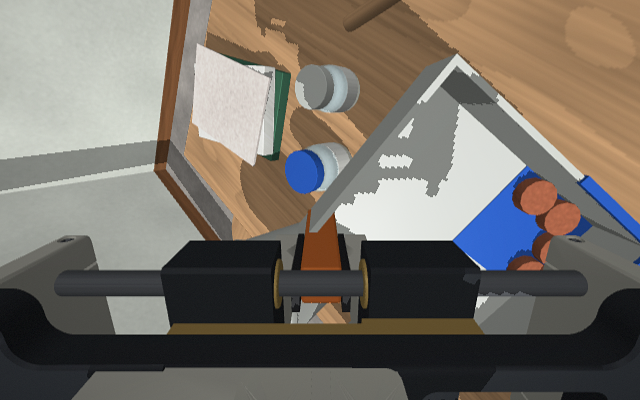

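The view shows two spacers at (536,196) and (561,218) on the blue patch. The other two, at about (542,247) and (525,263), are partly hidden by the finger. I check each centre and whether they are at rest.

```bash
cat > pk.py <<'E'
from h import *
import time
m=arm.camera_model("wrist"); K=np.array(m["mtx"]);M=np.array(m["mount"])
f=.66; D=np.array([-np.cos(f),-np.sin(f)]); X=np.array([-D[1],D[0]])
def world2tote(s):
    r=R.from_euler("xyz",s["ee_rot"])
    def g(P):
        q=r.inv().apply(P-s["eef_pos"]); xy=np.array([.164,.124])+q[...,1:2]*D+(q[...,0:1]-.001)*X
        return np.concatenate([xy,.052-q[...,2:3]],-1)*1000
    return g,r
for n in ("wrist","top","scene"):
    s=arm.get_state(); g,r=world2tote(s); p,d=arm.grab_frame(n); v,u=np.mgrid[0:400,0:640]
    if n=="wrist":
        c=np.stack([(u-K[0,2])/K[0,0]*d,(v-K[1,2])/K[1,1]*d,d],-1).reshape(-1,3); w=r.apply(c@M[:3,:3].T+M[:3,3])+s["eef_pos"]
    else: w=pts(n,np.c_[u.ravel(),v.ravel()],d.ravel())
    t=g(w).reshape(400,640,3)
    h=cv2.cvtColor(p,cv2.COLOR_BGR2HSV); H,S,V=[h[...,i].astype(int) for i in range(3)]
    e=(H<14)&(S>90)&(V>40)&(t[...,0]>-5)&(t[...,0]<165)&(t[...,1]>-5)&(t[...,1]<125)&(t[...,2]>3)&(t[...,2]<24)&(d>0)
    k=t[e]; print(n,e.sum(), "min/max of red x",k[:,0].min().round() if len(k) else "",k[:,0].max().round() if len(k) else "","y",k[:,1].min().round() if len(k) else "",k[:,1].max().round() if len(k) else "")
    if len(k)>20:
        top=k[k[:,2]>np.percentile(k[:,2],30)][:,:2].astype(np.float32)
        _,l,c=cv2.kmeans(top,4,None,(3,50,.1),10,cv2.KMEANS_PP_CENTERS); print(c.round().tolist(),np.bincount(l.ravel()))
    # moved since w8?
    if n=="wrist":
        o=cv2.imread("pics/w8.png"); dd=cv2.absdiff(o,p).max(-1)[170:290,500:600]; print("changed px",(dd>40).sum())
E
python3 pk.py
```

```text
wrist 3003 min/max of red x 9.0 165.0 y 1.0 113.0
[[57.0, 13.0], [19.0, 46.0], [163.0, 112.0], [31.0, 13.0]] [911 297  38 856]
changed px 8
top 15 min/max of red x 54.0 65.0 y 2.0 13.0
scene 114 min/max of red x 2.0 54.0 y 3.0 59.0
[[36.0, 23.0], [14.0, 33.0], [25.0, 17.0], [15.0, 48.0]] [17 26 17 20]
```

```bash
cat >> pk.py <<'E'
    if n!="top":
        for (a,b) in ((0,140),):
            q=k[k[:,0]<140]; print(n,"x<=140: max",q.max(0).round(),"y>25:",q[q[:,1]>25].min(0).round(),q[q[:,1]>25].max(0).round())
            im=np.zeros((13,17),int); np.add.at(im,((q[:,1]//8).astype(int).clip(0,12),(q[:,0]//8).astype(int).clip(0,16)),1); print(im[:10,:11])
E
python3 pk.py | tail -n 26
```

```text
changed px 25
wrist x<=140: max [70. 64. 12.] y>25: [ 8. 25.  3.] [61. 64. 12.]
[[  0   0  31 107 104  41  94 111  56   0   0]
 [  0   0  85 115 121 116 129 127 151   0   0]
 [  0   0  48 117 144  86 117 131 120   0   0]
 [  0   0  36  70  40   0  17  49   0   0   0]
 [  0   0 117  49   0   0   0   0   0   0   0]
 [  0  50  92   0   0   0   0   0   0   0   0]
 [  0  38 136  30   0   0   0   0   0   0   0]
 [  0   0  34  54   0   0   0   0   0   0   0]
 [  0   0   0   0   0   0   0   0   0   0   0]
 [  0   0   0   0   0   0   0   0   0   0   0]]
top 16 min/max of red x 51.0 64.0 y 3.0 11.0
scene 114 min/max of red x 0.0 55.0 y 2.0 55.0
[[14.0, 48.0], [31.0, 19.0], [23.0, 35.0], [10.0, 31.0]] [19 29 16 16]
scene x<=140: max [55. 55. 11.] y>25: [ 0. 25.  5.] [55. 55. 11.]
[[ 1  0  0  1  0  0  0  0  0  0  0]
 [ 0  0  3  4  2  0  0  0  0  0  0]
 [ 0  0  4  5  6  5  0  0  0  0  0]
 [ 4  4  5  9  9  3  2  0  0  0  0]
 [ 4  3  5  7  0  0  0  0  0  0  0]
 [ 2  4 11  1  0  0  0  0  0  0  0]
 [ 1  5  4  0  0  0  0  0  0  0  0]
 [ 0  0  0  0  0  0  0  0  0  0  0]
 [ 0  0  0  0  0  0  0  0  0  0  0]
 [ 0  0  0  0  0  0  0  0  0  0  0]]
```

Emit:
move_arm --rows "0 0 0 0 0 0 0.005;0 0 0 0 0 0 0.005;0 0 0 0 0 0 0.005;0 0 0 0 0 0 0.005;0 0 0 0 0 0 0.005;0 0 0 0 0 0 0.005;0 0 0 0 0 0 0.005;0 0 0 0 0 0 0.005"

```text
t: 21.7
eef_pos: [0.5989, -0.2626, 0.2496]
ee_rot: [-2.478, -0.0, -2.583]
force: [-0.8, -0.7, -3.3]
width: 0.0193
gripper_force: 60.0
```

```bash
python3 -c "
from station import arm
print(arm.job_done())"
```

```text
the job is handed in; nothing more can be done
None
```

I handed the job in at about 22 s with no verdict shown: the green post is in its block, and the tote is held in the air, tilted about 38°, with all four spacers measured within 78 mm of both blue-corner walls; two were partly hidden from view.

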